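Make up two mask-painting kits

TASK

Make up the kits for two mask painters. In the long tray put the water beaker in the middle compartment, and one paint pot and the wooden stamp in the two end compartments, one in each, either way round; in the round tray put the other paint pot and the roll of tape. Stand everything upright and flat on the tray floors, with nothing on top of anything else, and leave the low jar, the tin and the dish where they are.

Things in the scene. Friction and masses are not known exactly. Their poses are not given: they have to be found in the camera images.
- long_tray: long rectangular pale wooden tray fixed to the table, 248 x 120 mm and 14 mm high, made of 5 mm walls and a floor whose top is 5 mm above the table; two 5 mm cross walls, 1.5 mm lower than the rim, divide its length into three equal compartments, each about 76 mm (along the tray) x 110 mm. Origin: centre of the underside, at table height; x runs along the length, y across, z up; the compartments' centres lie at x = -81, 0 and +81 mm
- round_tray: round pale wooden tray fixed to the table, 186 mm across, inside 174 mm, flat floor 4 mm thick, rim 6 mm thick and 14 mm high; origin: centre of the underside, at table height; z up
- pot_a_mid (a point): one of two identical white plastic screw-lid paint pots, round and upright, 40 mm across (37 mm below the lid), 46 mm tall; point at its centre, 23 mm above its underside; z up
- pot_b_mid (a point): one of two identical white plastic screw-lid paint pots, round and upright, 40 mm across (37 mm below the lid), 46 mm tall; point at its centre, 23 mm above its underside; z up
- beaker_mid (a point): open grey plastic water beaker, upright, round, 56 mm across the rim, tapering to 45 mm at the foot, 58 mm tall, wall 3 mm; point on its axis at half height, 29 mm above its underside; z up
- stamp_mid (a point): wooden pattern stamp: a square base block 46 x 46 x 16 mm with an upright round grip knob 24 mm across on its middle (from 16 mm up to the top), 54 mm tall in all; stands on its base; point on its axis at half height, 27 mm above its underside; x and y along the sides of the base, z up
- tape_mid (a point): roll of paper masking tape lying flat, a ring 56 mm across with a 38 mm hole, 24 mm tall; point at its centre (in the hole), 12 mm above its underside; z up
- low_jar: not part of a kit: squat green glass jar with a wooden lid, round, 60 mm across, 28 mm tall, loose; origin: centre of its underside, z up
- tin: not part of a kit: flat rectangular aluminium tin with a lid, 58 x 38 mm, 22 mm tall, loose; origin: centre of its underside, x along its length, z up
- dish: not part of a kit: shallow white ceramic dish, round, 62 mm across, 16 mm tall, loose; origin: centre of its underside, z up
Things that resemble listed ones, but are neither listed nor needed, are in the scene too. Leave any black or blue look-alike of the part that bears tape_mid alone.

How it is judged:
At the end, for the whole second after the job is handed in: Long tray: beaker in the middle, a pot and the stamp one at each end (within 25 mm of the compartment centre along, 42 mm across). Round tray: the other pot and the tape, within 72 mm of its centre. All flat on the floors (4 mm, 0.12 rad) and at rest (x of beaker_mid in the frame of long_tray between -0.025 and 0.025 m and y of beaker_mid in the frame of long_tray between -0.042 and 0.042 m and z of beaker_mid in the frame of long_tray between 0.03 and 0.038 m and angle between each of beaker_mid, tape_mid's own z axis and vertical below 0.12 rad and horizontal distance between tape_mid and round_tray below 0.072 m and z of tape_mid in the frame of round_tray between 0.012 and 0.02 m and ((horizontal distance between pot_b_mid and round_tray below 0.072 m and z of pot_b_mid in the frame of round_tray between 0.023 and 0.031 m and angle between each of pot_b_mid, pot_a_mid, stamp_mid's own z axis and vertical below 0.12 rad and x of pot_a_mid in the frame of long_tray between 0.056 and 0.106 m and y of pot_a_mid in the frame of long_tray between -0.042 and 0.042 m and z of pot_a_mid in the frame of long_tray between 0.024 and 0.032 m and x of stamp_mid in the frame of long_tray between -0.106 and -0.056 m and y of stamp_mid in the frame of long_tray between -0.042 and 0.042 m and z of stamp_mid in the frame of long_tray between 0.028 and 0.036 m) or (horizontal distance between pot_b_mid and round_tray below 0.072 m and z of pot_b_mid in the frame of round_tray between 0.023 and 0.031 m and angle between each of pot_b_mid, pot_a_mid, stamp_mid's own z axis and vertical below 0.12 rad and x of pot_a_mid in the frame of long_tray between -0.106 and -0.056 m and y of pot_a_mid in the frame of long_tray between -0.042 and 0.042 m and z of pot_a_mid in the frame of long_tray between 0.024 and 0.032 m and x of stamp_mid in the frame of long_tray between 0.056 and 0.106 m and y of stamp_mid in the frame of long_tray between -0.042 and 0.042 m and z of stamp_mid in the frame of long_tray between 0.028 and 0.036 m) or (horizontal distance between pot_a_mid and round_tray below 0.072 m and z of pot_a_mid in the frame of round_tray between 0.023 and 0.031 m and angle between each of pot_a_mid, pot_b_mid, stamp_mid's own z axis and vertical below 0.12 rad and x of pot_b_mid in the frame of long_tray between 0.056 and 0.106 m and y of pot_b_mid in the frame of long_tray between -0.042 and 0.042 m and z of pot_b_mid in the frame of long_tray between 0.024 and 0.032 m and x of stamp_mid in the frame of long_tray between -0.106 and -0.056 m and y of stamp_mid in the frame of long_tray between -0.042 and 0.042 m and z of stamp_mid in the frame of long_tray between 0.028 and 0.036 m) or (horizontal distance between pot_a_mid and round_tray below 0.072 m and z of pot_a_mid in the frame of round_tray between 0.023 and 0.031 m and angle between each of pot_a_mid, pot_b_mid, stamp_mid's own z axis and vertical below 0.12 rad and x of pot_b_mid in the frame of long_tray between -0.106 and -0.056 m and y of pot_b_mid in the frame of long_tray between -0.042 and 0.042 m and z of pot_b_mid in the frame of long_tray between 0.024 and 0.032 m and x of stamp_mid in the frame of long_tray between 0.056 and 0.106 m and y of stamp_mid in the frame of long_tray between -0.042 and 0.042 m and z of stamp_mid in the frame of long_tray between 0.028 and 0.036 m)) and linear speed of each of pot_a, pot_b, beaker, stamp, tape below 0.02 m/s); the robot touches nothing.
It fails at once if the low jar is moved from its place (by more than 25 mm) (distance of low_jar from where it was at the start of the episode above 0.025 m).
It fails at once if the tin is moved from its place (by more than 25 mm) (distance of tin from where it was at the start of the episode above 0.025 m).
It fails at once if the dish is moved from its place (by more than 25 mm) (distance of dish from where it was at the start of the episode above 0.025 m).
It also fails if it takes over 128 s, if anything falls off the work surface, if the arm or the gripper's body presses on something with over 40 N, if the wrist force passes 120 N, or if a joint passes its speed limit or range.

ROBOT

A 6-joint arm with a two-finger parallel gripper is mounted at the origin on the work surface. World frame = base frame: x ahead of the robot, y to its left, z up, the work surface at z = 0. Lengths are in m, angles in rad, forces in N, time in s.
With the tool pointing down it reaches from about 0.25 to 0.775 m from the base axis. Payload 4 kg.
Tool frame: the origin (TCP) lies at the very end of the fingers, on their centre line; the grasp point (between the pads) lies 19 mm behind it; z points along the fingers, y is the line along which they close (so a half turn about z gives the same grasp; the last joint's range is limited). The gripper opens to 94 mm and grips with 3 to 60 N. Pads are 16 mm wide; open, the fingers measure 119 mm over their backs; the gripper's body (75 mm by 177 mm) begins 78 mm behind the grasp point.
Start: joints at [-1.305, 0.087, 1.371, -0, 1.684, -0.103], TCP at [0.198, -0.513, 0.206] pointing down, gripper open.
Joint ranges: [-3.1, 3.1], [-0.76, 2.03], [0.27, 2.55], [-1.08, 4.22], [0.17, 2.65], [-2.57, 2.57]. Speed limits (rad/s): [2.79, 2.79, 3.14, 3.14, 3.14, 3.14].

INTERFACE

Orientations are given as [roll, pitch, yaw] about the fixed x, y, z axes, in that order (R = Rz(yaw) Ry(pitch) Rx(roll)).
In Python, from bench import robot, vision gives the robot as it stands.
- The arm moves only by the shell command python3 -m crank 'ROWS'. ROWS is JSON, a list of rows, each a list of 3 entries, a list of its own where there are three numbers: the closure, from 0 (fully open) to 1 (shut), then the shift along the tool's x, y, z in m, then the turn, a rotation vector about the tool's x, y, z in degrees. A call has 1 to 8 rows; each row shifts and turns the commanded pose from where the row before left it, along the tool's axes as they then stand; what a row does not reach is not made up. A row lasts 1/10 s, in which the tool goes at most 50 mm and 8.59 degrees, less where a joint would pass 70% of its speed; a pose out of reach is approached as far as the arm can. A call with a gripper value outside its range is refused whole. The fingers move at their own pace and stop on an object; the grip force is fixed at half the most. Time passes only in rows, so rows that do not move let the fingers close. It gives the time, the measured TCP pose, the force, the opening and the grip force at its end, in the units of the state.
- robot.get_obs(): the state, without advancing time (a new reading comes with each control period).
- vision.snapshot(name): name is "scene" or "side" or "wrist"; returns a dict with "color" (480x640x3 uint8, red, green, blue), "z_map" (480x640 float32, m along the optical axis (not along the pixel's ray), 0 where there is no reading), "fx", "fy", "cx", "cy" (pixels), "dist" ([k1, k2, p1, p2, k3] as OpenCV has them; the pictures are not rectified), "R" (3x3) and "t" (3): a world point X has camera coordinates R X + t. Camera axes: x right, y down, z forward; pixel columns grow to the right and rows downward; lengths in m; the calibration is good to about 2 mm. A picture is of the moment at which its call begins.
- robot.close_job(): hands the job in; it is judged then, once.
The state is a dict: "time": time; "joint_positions": joint angles; "qvel": joint speeds; "joint_torque": joint torques, N m; "tool_pos": TCP position; "ee_rot": TCP orientation; "wrist_force": force on the tool from outside, world axes, zero at the start; "wrist_torque": the same for the moment, N m; "width": finger opening in m; "finger_force": force on a finger pad.
Only numpy, scipy, OpenCV 4.12 (cv2) and the standard library are available. Lean on these libraries where they do the work, as an engineer would, in place of code of your own. Each camera call takes 0.05 s, during which the arm holds its last target. There are 200 camera calls.

## Working session

There is one attempt and no reset: what is moved stays moved. The work goes in short steps, Python scripts to look and compute and a shell command to move; the robot and the scene stay as the last step left them, time stands still between calls to the robot, and variables do not carry over. Pictures are saved under pics/ and viewed, at most 14 in all, crops included, and the job is handed in when it is done.

```bash
ls; mkdir -p pics; cat > h.py <<'E'
import numpy as np, cv2
from bench import robot, vision
def snap(n):
    s=vision.snapshot(n); s['K']=np.array([[s['fx'],0,s['cx']],[0,s['fy'],s['cy']],[0,0,1.]]); s['D']=np.array(s['dist'],float)
    s['R']=np.array(s['R']); s['t']=np.array(s['t']); return s
def save(s,f,crop=None,k=1):
    c=s['color'][:,:,::-1]
    if crop: c=c[crop[1]:crop[3],crop[0]:crop[2]]
    cv2.imwrite('pics/'+f,cv2.resize(c,None,fx=k,fy=k,interpolation=cv2.INTER_CUBIC))
def ray(s,uv):
    p=cv2.undistortPoints(np.array(uv,float).reshape(-1,1,2),s['K'],s['D']).reshape(-1,2)
    d=np.c_[p,np.ones(len(p))]@s['R']; return -s['R'].T@s['t'],d
def onplane(s,uv,z):
    o,d=ray(s,uv); return o+d*((z-o[2])/d[:,2])[:,None]
def cloud(s):
    v,u=np.mgrid[0:480,0:640]
    p=cv2.undistortPoints(np.stack([u,v],-1).reshape(-1,1,2).astype(float),s['K'],s['D']).reshape(-1,2)
    z=s['z_map'].reshape(-1,1); P=(np.c_[p,np.ones(len(p))]*z-s['t'])@s['R']
    P[z[:,0]==0]=np.nan
    return P.reshape(480,640,3)
E
python3 - <<'E'
from h import *
import pickle
for n in('scene','side'):
    s=snap(n); save(s,n+'0.png'); pickle.dump(s,open(n+'0.pkl','wb')); print(n,-s['R'].T@s['t'],s['fx'],s['dist'], (s['z_map']>0).mean())
o=robot.get_obs();print(o['time'],o['tool_pos'],o['ee_rot'],o['width'])
E
```

```text
pics
scene [ 0.8592838  -0.27156359  0.63343151] 455.6378286611699 [-0.10646109  0.          0.          0.          0.        ] 0.9959407552083334
side [ 0.32283396 -0.5707206   0.60814419] 438.44048974924823 [0.01805046 0.         0.         0.         0.        ] 0.9961067708333333
0.1 [ 0.19814725 -0.512545    0.20443749] [-3.13962678e+00 -2.39500939e-04  3.68803382e-01] 0.09369709972700253
```

View pics/scene0.png

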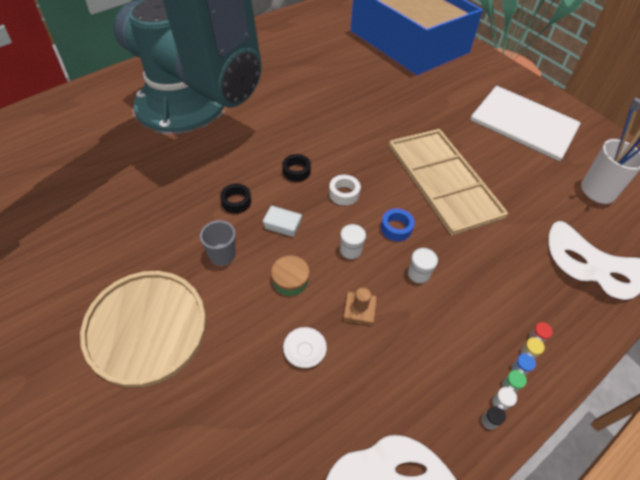

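View pics/side0.png

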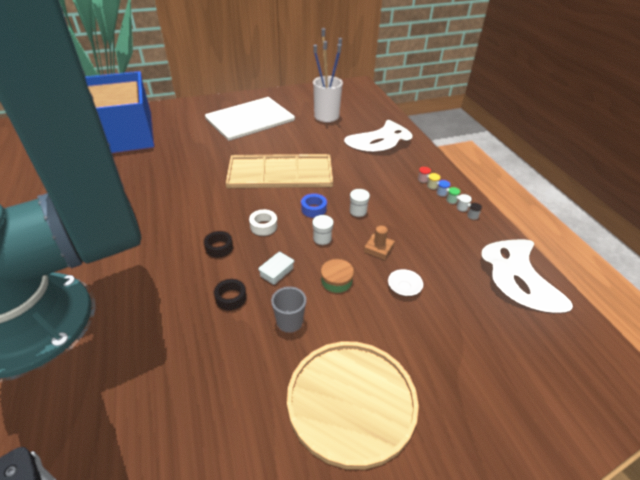

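Scene view: white tape (345,189), with black rings (297,168) and (236,198) and a blue ring (397,224) as look-alikes. Pots are at (352,242) and (423,265), with small coloured paint jars at (495–545, 330–415) as look-alikes. Beaker (219,243), stamp (361,306), jar (290,275), tin (283,221), dish (305,347), long tray (447,180), round tray (143,327). The side view agrees.
Choices: the white ring is the tape, and the two white-lidded pots are the pots.

```bash
cat > m.py <<'E'
from h import *
import pickle,sys
def fuse(ss):
    P=np.concatenate([cloud(s).reshape(-1,3) for s in ss]); P=P[np.isfinite(P).all(1)]
    return P
if __name__=='__main__':
    ss=[pickle.load(open(n+'0.pkl','rb')) for n in('scene','side')]
    for s in ss:
        P=cloud(s).reshape(-1,3);P=P[np.isfinite(P).all(1)]
        q=P[(abs(P[:,0]-.45)<.3)&(abs(P[:,1]+.05)<.35)&(abs(P[:,2])<.005)]
        print('table z',np.median(q[:,2]),q[:,2].std())
    s=ss[0]
    # per object: seed pixel, top height; top-surface points from depth in both views
    O=dict(tape=((345,189),.024),potA=((352,242),.046),potB=((423,265),.046),beaker=((219,243),.058),stamp=((361,306),.054),
      jar=((290,275),.028),tin=((283,221),.022),dish=((305,347),.016),bk1=((236,198),.024),bk2=((297,168),.024),blue=((397,224),.024))
    out={}
    for n,(uv,h) in O.items():
        c=onplane(s,[uv],h/2)[0]
        r=[]
        for q in ss:
            P=cloud(q).reshape(-1,3);P=P[np.isfinite(P).all(1)]
            cc=c
            for _ in range(3):
                k=P[(np.hypot(*(P[:,:2]-cc[:2]).T)<.042)&(abs(P[:,2]-h)<.006)]
                if len(k)<5: break
                (x,y),rad=cv2.minEnclosingCircle(k[:,:2].astype(np.float32)*1000); cc=np.array([x/1000,y/1000])
            if len(k)<5: r.append('none');continue
            rr=cv2.minAreaRect(k[:,:2].astype(np.float32)*1000)
            r.append(f"({x:.0f},{y:.0f}) r{rad:.0f} z{np.median(k[:,2])*1000:.0f} n{len(k)} rect{np.round(rr[1])} {rr[2]:.0f}")
        print(n,*r)
E
python3 m.py
python3 - <<'E'
from h import *
import pickle
s=pickle.load(open('scene0.pkl','rb'));save(s,'crop0.png',(200,130,460,330),3)
E
```

```text
table z 0.0003875168955264088 0.0014576982521456571
table z 0.0011921355705491658 0.0012761651144698525
tape (436,123) r29 z23 n369 rect[55. 55.] 78 (435,125) r29 z24 n282 rect[56. 53.] 55
potA (544,54) r21 z46 n412 rect[39. 39.] 84 (542,54) r21 z47 n249 rect[41. 37.] 41
potB (646,116) r20 z46 n416 rect[37. 38.] 13 (646,116) r22 z46 n209 rect[39. 38.] 14
beaker (427,-128) r29 z57 n300 rect[55. 55.] 50 (424,-128) r28 z58 n318 rect[54. 55.] 28
stamp (642,-8) r12 z53 n181 rect[22. 21.] 14 (639,-8) r12 z54 n100 rect[24. 21.] 34
jar (533,-63) r31 z28 n1007 rect[59. 60.] 88 (532,-62) r32 z29 n686 rect[59. 60.] 33
tin (433,-12) r33 z22 n603 rect[58. 40.] 34 (430,-10) r34 z23 n504 rect[60. 39.] 34
dish (645,-115) r31 z14 n894 rect[59. 59.] 55 (644,-113) r31 z14 n524 rect[59. 60.] 90
bk1 (339,-50) r29 z24 n381 rect[54. 56.] 51 (336,-49) r29 z24 n443 rect[54. 56.] 20
bk2 (337,83) r29 z24 n345 rect[54. 55.] 56 (336,85) r28 z24 n329 rect[55. 55.] 44
blue (555,149) r29 z23 n435 rect[56. 56.] 37 (553,149) r29 z24 n267 rect[56. 55.] 60
```

View pics/crop0.png

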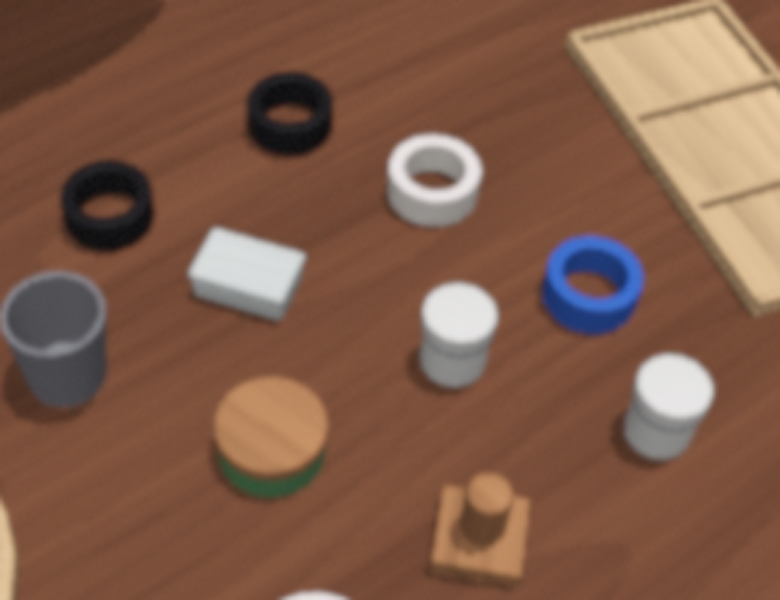

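The close crop confirms the picks: white ring (435,178) is tape, white-lid pots at (458,333) and (670,405), stamp (483,530), grey beaker (57,335). The measured sizes match the descriptions. Next I need the trays and the stamp's yaw.

```bash
python3 - <<'E'
from h import *
import pickle
for n,lp,rp in(('scene',(447,180),(143,327)),('side',(280,170),(352,402))):
    s=pickle.load(open(n+'0.pkl','rb'))
    hsv=cv2.cvtColor(s['color'],cv2.COLOR_RGB2HSV)
    P=cloud(s)
    for nm,c,win in(('long',lp,75),('round',rp,80)):
        m=((hsv[...,0]>=12)&(hsv[...,0]<30)&(hsv[...,2]>150)&(hsv[...,1]<160)).astype(np.uint8)
        m=cv2.morphologyEx(m,cv2.MORPH_CLOSE,np.ones((5,5)))
        _,l=cv2.connectedComponents(m); m=(l==l[c[1],c[0]]).astype(np.uint8)
        ct=max(cv2.findContours(m,0,2)[0],key=cv2.contourArea)[:,0,:]
        W=onplane(s,ct,.014)[:,:2].astype(np.float32)*1000
        print(n,nm,'outline',np.round(cv2.minAreaRect(W),1) if 0 else cv2.minAreaRect(W),cv2.minEnclosingCircle(W))
        k=P[m>0];k=k[(k[:,2]>.0105)&(k[:,2]<.02)][:,:2].astype(np.float32)*1000
        print('   rim pts',len(k),cv2.minAreaRect(k),cv2.minEnclosingCircle(k))
    k=P.reshape(-1,3);k=k[(abs(k[:,0]-.641)<.036)&(abs(k[:,1]+.008)<.036)&(k[:,2]>.012)&(k[:,2]<.02)][:,:2].astype(np.float32)*1000
    print('stamp base',len(k),cv2.minAreaRect(k))
E
```

```text
scene long outline ((518.4619140625, 310.03436279296875), (124.22356414794922, 253.26043701171875), 74.66520690917969) ((518.626708984375, 309.3694152832031), 137.4844512939453)
   rim pts 1189 ((518.8167724609375, 309.7991027832031), (122.57872009277344, 249.45018005371094), 74.76988983154297) ((518.2492065429688, 309.3413391113281), 137.1944580078125)
scene round outline ((473.8719482421875, -292.3986511230469), (188.78367614746094, 188.7213897705078), 56.09960174560547) ((474.25323486328125, -292.9355163574219), 95.3814697265625)
   rim pts 1680 ((474.3702392578125, -292.73406982421875), (186.1884307861328, 186.96641540527344), 56.854820251464844) ((474.46392822265625, -292.31610107421875), 94.84681701660156)
stamp base 559 ((641.44775390625, -7.708507537841797), (46.22269821166992, 47.029056549072266), 44.15195846557617)
side long outline ((516.1749877929688, 306.41326904296875), (145.78076171875, 254.8736572265625), 73.96621704101562) ((517.2431030273438, 309.020751953125), 140.64039611816406)
   rim pts 683 ((516.4176025390625, 309.5693359375), (124.98796844482422, 248.19647216796875), 73.82354736328125) ((516.2962036132812, 308.9383544921875), 135.1293487548828)
side round outline ((474.6468811035156, -290.92401123046875), (191.2473602294922, 190.2735595703125), 26.881624221801758) ((474.01123046875, -291.62542724609375), 97.14871978759766)
   rim pts 2016 ((474.241455078125, -292.5054931640625), (186.52813720703125, 186.83819580078125), 74.5141830444336) ((474.0233459472656, -292.0337219238281), 94.48545837402344)
stamp base 297 ((639.5944213867188, -7.445880889892578), (48.13237380981445, 46.2716178894043), 43.05453872680664)
```

```bash
python3 -m crank '[[0,[0,0,0],[0,0,7.04]],[0,[0,0,0],[0,0,7.04]],[0,[0,0,0],[0,0,7.04]],[0,[0.0228,-0.0385,0],[0,0,0]],[0,[0.0228,-0.0385,0],[0,0,0]],[0,[0.0228,-0.0385,0],[0,0,0]],[0,[0.0228,-0.0385,0],[0,0,0]],[0,[0.0228,-0.0385,0],[0,0,0]]]'
python3 -m crank '[[0,[0.0228,-0.0385,0],[0,0,0]],[0,[0.0228,-0.0385,0],[0,0,0]],[0,[0.0228,-0.0385,0],[0,0,0]],[0,[0.0228,-0.0385,0],[0,0,0]],[0,[0.0228,-0.0385,0],[0,0,0]],[0,[0,0,0],[0,0,0]],[0,[0,0,0],[0,0,0]]]'
```

```text
time: 0.9
tool_pos: [0.3126, -0.3187, 0.2049]
ee_rot: [-3.141, 0.0, -0.0]
wrist_force: [0.4, -0.3, 0.6]
width: 0.0939
finger_force: 0.0
time: 1.6
tool_pos: [0.4261, -0.1273, 0.205]
ee_rot: [3.141, 0.001, 0.003]
wrist_force: [-0.3, 0.6, -0.7]
width: 0.0942
finger_force: 0.0
```

```bash
python3 -m crank '[[0,[0,0,0.04],[0,0,0]],[0,[0,0,0.04],[0,0,0]],[0,[0,0,0.04],[0,0,0]],[0,[0,0,0.03],[0,0,0]],[0,[0,0,0.02],[0,0,0]],[0,[0,0,0.01],[0,0,0]],[0,[0,0,0],[0,0,0]]]'
python3 -m crank '[[1,[0,0,0],[0,0,0]],[1,[0,0,0],[0,0,0]],[1,[0,0,0],[0,0,0]],[1,[0,0,0],[0,0,0]],[1,[0,0,0],[0,0,0]],[1,[0,0,0],[0,0,0]],[1,[0,0,0],[0,0,0]],[1,[0,0,0],[0,0,0]]]'
```

```text
time: 2.3
tool_pos: [0.4246, -0.1287, 0.0241]
ee_rot: [-3.141, 0.003, -0.002]
wrist_force: [-0.3, -0.0, 0.5]
width: 0.0943
finger_force: 0.0
time: 3.1
tool_pos: [0.4266, -0.128, 0.0259]
ee_rot: [3.141, -0.001, 0.0]
wrist_force: [0.6, 0.3, 2.1]
width: 0.0538
finger_force: 32.9
```

```bash
python3 -m crank '[[1,[0,0,-0.01],[0,0,0]],[1,[0,0,-0.03],[0,0,0]],[1,[0,0,-0.03],[0,0,0]],[1,[0,0,-0.03],[0,0,0]],[1,[0.005,-0.0245,0],[0,0,0]],[1,[0.0086,-0.0413,0],[0,0,0]],[1,[0.0086,-0.0413,0],[0,0,0]],[1,[0.0086,-0.0413,0],[0,0,0]]]'
python3 -m crank '[[1,[0.0086,-0.0413,0],[0,0,0]],[1,[0.0086,-0.0413,0],[0,0,0]],[1,[0.0086,-0.0413,0],[0,0,0]],[1,[0.0086,-0.0413,0],[0,0,0]],[1,[0.0086,-0.0413,0],[0,0,0]],[1,[0.0086,-0.0413,0],[0,0,0]],[1,[0.0086,-0.0413,0],[0,0,0]],[1,[0,0,0],[0,0,0]]]'
python3 -m crank '[[1,[0,0,0],[0,0,0]],[1,[0,0,0],[0,0,0]]]'
```

```text
time: 3.9
tool_pos: [0.4569, 0.0216, 0.1259]
ee_rot: [3.141, -0.0, -0.001]
wrist_force: [0.7, 0.4, -0.7]
width: 0.0541
finger_force: 32.9
time: 4.7
tool_pos: [0.5168, 0.3139, 0.1246]
ee_rot: [-3.14, 0.001, 0.005]
wrist_force: [-0.3, -0.9, -0.5]
width: 0.054
finger_force: 32.7
time: 4.9
tool_pos: [0.5169, 0.3084, 0.1254]
ee_rot: [3.14, 0.001, -0.001]
wrist_force: [0.5, -1.3, -0.5]
width: 0.054
finger_force: 32.7
```

```bash
python3 -m crank '[[1,[0,0,0.03],[0,0,0]],[1,[0,0,0.03],[0,0,0]],[1,[0,0,0.02],[0,0,0]],[1,[0,0,0.008],[0,0,0]],[1,[0,0,0.005],[0,0,0]],[1,[0,0,0],[0,0,0]],[1,[0,0,0],[0,0,0]]]'
python3 -m crank '[[0.1,[0,0,0],[0,0,0]],[0.1,[0,0,0],[0,0,0]],[0.1,[0,0,0],[0,0,0]],[0.1,[0,0,0],[0,0,0]],[0.1,[0,0,0],[0,0,0]]]'
```

```text
time: 5.6
tool_pos: [0.5181, 0.3096, 0.0341]
ee_rot: [-3.141, -0.002, -0.0]
wrist_force: [0.4, -0.7, -0.9]
width: 0.0544
finger_force: 32.7
time: 6.1
tool_pos: [0.5171, 0.3096, 0.0325]
ee_rot: [3.142, -0.0, 0.0]
wrist_force: [0.3, 0.4, 0.1]
width: 0.0839
finger_force: 0.0
```

```bash
python3 -m crank '[[0.1,[0,0,-0.03],[0,0,0]],[0.1,[0,0,-0.035],[0,0,0]],[0.1,[0,0,-0.035],[0,0,0]],[0.1,[0.0258,0.0387,0],[0,0,0]],[0.1,[0.0258,0.0387,0],[0,0,0]],[0.1,[0.0258,0.0387,0],[0,0,0]],[0.1,[0.0258,0.0387,0],[0,0,0]],[0.1,[0.0258,0.0387,0],[0,0,0]]]'
python3 -m crank '[[0.1,[0,0,0.0],[0,0,0]],[0.1,[0,0,0.035],[0,0,0]],[0.1,[0,0,0.035],[0,0,0]],[0.1,[0,0,0.03],[0,0,0]],[0.1,[0,0,0.02],[0,0,0]],[0.1,[0,0,0.006],[0,0,0]],[0.1,[0,0,0],[0,0,0]]]'
python3 -m crank '[[1,[0,0,0],[0,0,0]],[1,[0,0,0],[0,0,0]],[1,[0,0,0],[0,0,0]],[1,[0,0,0],[0,0,0]],[1,[0,0,0],[0,0,0]],[1,[0,0,0],[0,0,0]],[1,[0,0,0],[0,0,0]],[1,[0,0,0],[0,0,0]]]'
```

```text
time: 6.9
tool_pos: [0.647, 0.1145, 0.1325]
ee_rot: [-3.142, -0.0, 0.0]
wrist_force: [0.8, -0.2, -0.4]
width: 0.0846
finger_force: 0.0
time: 7.6
tool_pos: [0.6451, 0.1166, 0.0054]
ee_rot: [3.141, 0.002, 0.001]
wrist_force: [-0.2, -0.4, -0.2]
width: 0.0842
finger_force: 0.0
time: 8.4
tool_pos: [0.6463, 0.1161, 0.0067]
ee_rot: [-3.141, -0.0, 0.0]
wrist_force: [-0.5, -0.2, 0.7]
width: 0.0393
finger_force: 30.0
```

```bash
python3 -m crank '[[1,[0,0,-0.02],[0,0,0]],[1,[0,0,-0.05],[0,0,0]],[1,[0,0,-0.05],[0,0,0]],[1,[-0.013,-0.0135,0],[0,0,0]],[1,[-0.0259,-0.0269,0],[0,0,0]],[1,[-0.0259,-0.0269,0],[0,0,0]],[1,[-0.0259,-0.0269,0],[0,0,0]],[1,[-0.0259,-0.0269,0],[0,0,0]]]'
python3 -m crank '[[1,[-0.0259,-0.0269,0],[0,0,0]],[1,[-0.0259,-0.0269,0],[0,0,0]],[1,[-0.0259,-0.0269,0],[0,0,0]],[1,[-0.013,-0.0135,0],[0,0,0]],[1,[0,0,0],[0,0,0]],[1,[0,0,0],[0,0,0]],[1,[0,0,0],[0,0,0]]]'
```

```text
time: 9.2
tool_pos: [0.528, 0.2379, 0.1257]
ee_rot: [3.141, 0.001, -0.0]
wrist_force: [-0.1, 0.6, 0.1]
width: 0.0395
finger_force: 30.0
time: 9.9
tool_pos: [0.4395, 0.3305, 0.1261]
ee_rot: [3.141, -0.0, -0.001]
wrist_force: [0.5, 0.3, -0.1]
width: 0.0397
finger_force: 30.0
```

```bash
python3 -m crank '[[1,[0,0,0.035],[0,0,0]],[1,[0,0,0.04],[0,0,0]],[1,[0,0,0.025],[0,0,0]],[1,[0,0,0.009],[0,0,0]],[1,[0,0,0.005],[0,0,0]],[1,[0,0,0],[0,0,0]],[1,[0,0,0],[0,0,0]]]'
python3 -m crank '[[0.35,[0,0,0],[0,0,0]],[0.35,[0,0,0],[0,0,0]],[0.35,[0,0,0],[0,0,0]],[0.35,[0,0,0],[0,0,0]],[0.35,[0,0,0],[0,0,0]],[0.35,[0,0,-0.03],[0,0,0]],[0.35,[0,0,-0.04],[0,0,0]],[0.35,[0,0,-0.05],[0,0,0]]]'
python3 -m crank '[[0.35,[0.0252,0.0423,0],[0,0,0]],[0.35,[0.0252,0.0423,0],[0,0,0]],[0.35,[0.0252,0.0423,0],[0,0,0]],[0.35,[0.0252,0.0423,0],[0,0,0]],[0.35,[0.0252,0.0423,0],[0,0,0]],[0.35,[0.0252,0.0423,0],[0,0,0]],[0.35,[0.0252,0.0423,0],[0,0,0]],[0.35,[0.0252,0.0423,0],[0,0,0]]]'
python3 -m crank '[[0.35,[0,0,0],[0,0,0]],[0.35,[0,0,0],[0,0,0]]]'
python3 - <<'E'
from h import *
s=snap('scene');save(s,'s1.png')
E
```

```text
time: 10.6
tool_pos: [0.4403, 0.3318, 0.0142]
ee_rot: [-3.14, -0.003, -0.0]
wrist_force: [0.5, 0.8, -0.4]
width: 0.0395
finger_force: 30.0
time: 11.4
tool_pos: [0.4373, 0.3304, 0.1314]
ee_rot: [3.139, 0.005, 0.0]
wrist_force: [1.0, 1.3, 0.4]
width: 0.0609
finger_force: 0.0
time: 12.2
tool_pos: [0.6412, -0.0089, 0.1324]
ee_rot: [-3.141, -0.0, 0.0]
wrist_force: [0.8, -0.2, 0.5]
width: 0.0612
finger_force: 0.0
time: 12.4
tool_pos: [0.6405, -0.008, 0.1317]
ee_rot: [-3.141, 0.001, -0.002]
wrist_force: [-0.5, 0.2, 0.2]
width: 0.0611
finger_force: 0.0
```

View pics/s1.png

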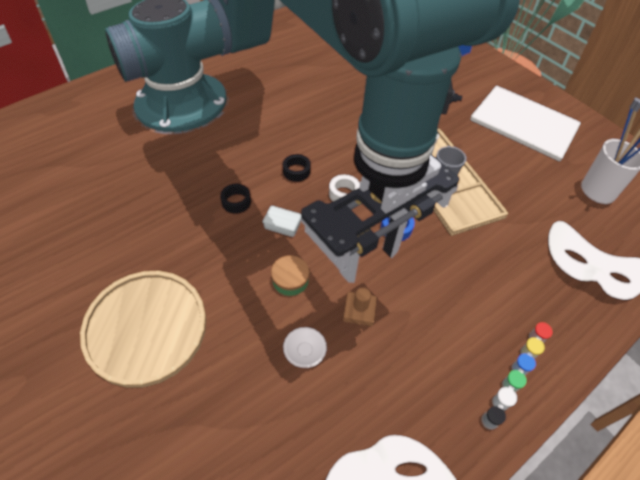

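Picture: beaker stands in the middle compartment (450,165); stamp (361,306) under the gripper; dish, jar and tin haven't moved.

```bash
python3 -m crank '[[0.35,[0,0,0.035],[0,0,0]],[0.35,[0,0,0.035],[0,0,0]],[0.35,[0,0,0.025],[0,0,0]],[0.35,[0,0,0.01],[0,0,0]],[0.35,[0,0,0.004],[0,0,0]],[0.35,[0,0,0],[0,0,0]]]'
python3 -m crank '[[1,[0,0,0],[0,0,0]],[1,[0,0,0],[0,0,0]],[1,[0,0,0],[0,0,0]],[1,[0,0,0],[0,0,0]],[1,[0,0,0],[0,0,0]],[1,[0,0,0],[0,0,0]],[1,[0,0,0],[0,0,0]],[1,[0,0,0],[0,0,0]]]'
python3 -m crank '[[1,[0,0,-0.02],[0,0,0]],[1,[0,0,-0.04],[0,0,0]],[1,[0,0,-0.04],[0,0,0]],[1,[-0.0032,-0.0211,0],[0,0,0]],[1,[-0.0064,-0.0423,0],[0,0,0]],[1,[-0.0064,-0.0423,0],[0,0,0]],[1,[-0.0064,-0.0423,0],[0,0,0]],[1,[-0.0064,-0.0423,0],[0,0,0]]]'
python3 -m crank '[[1,[-0.0064,-0.0423,0],[0,0,0]],[1,[-0.0064,-0.0423,0],[0,0,0]],[1,[-0.0032,-0.0211,0],[0,0,0]],[1,[0,0,0],[0,0,-7.6]],[1,[0,0,0],[0,0,-7.6]],[1,[0,0,0],[0,0,-7.6]],[1,[0,0,0],[0,0,-7.6]],[1,[0,0,0],[0,0,0]]]'
python3 -m crank '[[1,[0,0,0],[0,0,0]],[1,[0,0,0],[0,0,0]]]'
```

```text
time: 13.05
tool_pos: [0.6408, -0.0062, 0.0244]
ee_rot: [3.141, -0.001, 0.001]
wrist_force: [0.1, -0.7, -0.2]
width: 0.0614
finger_force: 0.0
time: 13.85
tool_pos: [0.6407, -0.0071, 0.0238]
ee_rot: [3.141, -0.0, 0.0]
wrist_force: [0.3, 0.4, 1.7]
width: 0.0238
finger_force: 30.0
time: 14.65
tool_pos: [0.611, 0.1846, 0.1229]
ee_rot: [3.141, 0.001, -0.0]
wrist_force: [0.6, 0.2, -0.9]
width: 0.0237
finger_force: 30.0
time: 15.45
tool_pos: [0.5953, 0.2889, 0.1227]
ee_rot: [-3.142, 0.001, 0.531]
wrist_force: [1.0, 0.2, -0.6]
width: 0.0237
finger_force: 30.0
time: 15.65
tool_pos: [0.5955, 0.2888, 0.1232]
ee_rot: [3.142, 0.0, 0.529]
wrist_force: [-0.2, -0.2, 0.2]
width: 0.0238
finger_force: 30.0
```

```bash
python3 -m crank '[[1,[0,0,0.03],[0,0,0]],[1,[0,0,0.03],[0,0,0]],[1,[0,0,0.02],[0,0,0]],[1,[0,0,0.009],[0,0,0]],[1,[0,0,0.005],[0,0,0]],[1,[0,0,0],[0,0,0]],[1,[0,0,0],[0,0,0]]]'
python3 -m crank '[[0.5,[0,0,0],[0,0,0]],[0.5,[0,0,0],[0,0,0]],[0.5,[0,0,0],[0,0,0]],[0.5,[0,0,0],[0,0,0]],[0.5,[0,0,0],[0,0,0]],[0.5,[0,0,-0.03],[0,0,0]],[0.5,[0,0,-0.035],[0,0,0]],[0.5,[0,0,-0.035],[0,0,0]]]'
python3 -m crank '[[0.25,[0,0,0],[0,0,7.6]],[0.25,[0,0,0],[0,0,7.6]],[0.25,[0,0,0],[0,0,7.6]],[0.25,[0,0,0],[0,0,7.6]],[0.25,[-0.0088,0.0391,0],[0,0,0]],[0.25,[-0.0088,0.0391,0],[0,0,0]],[0.25,[-0.0088,0.0391,0],[0,0,0]],[0.25,[-0.0088,0.0391,0],[0,0,0]]]'
python3 -m crank '[[0.25,[-0.0088,0.0391,0],[0,0,0]],[0.25,[-0.0088,0.0391,0],[0,0,0]],[0.25,[0,0,0],[0,0,0]],[0.25,[0,0,0],[0,0,0]]]'
```

```text
time: 16.35
tool_pos: [0.5968, 0.2893, 0.0311]
ee_rot: [3.141, -0.003, 0.53]
wrist_force: [-1.2, -0.3, 0.3]
width: 0.0236
finger_force: 30.0
time: 17.15
tool_pos: [0.5952, 0.2887, 0.1299]
ee_rot: [-3.141, 0.001, 0.531]
wrist_force: [0.0, -0.1, -0.1]
width: 0.0471
finger_force: 0.0
time: 17.95
tool_pos: [0.5599, 0.1312, 0.1294]
ee_rot: [3.141, -0.0, 0.001]
wrist_force: [1.1, 0.5, 0.6]
width: 0.0706
finger_force: 0.0
time: 18.35
tool_pos: [0.5429, 0.0538, 0.1297]
ee_rot: [-3.141, -0.001, -0.002]
wrist_force: [-0.1, 1.7, -0.4]
width: 0.0701
finger_force: 0.0
```

```bash
python3 -m crank '[[0.25,[0,0,0.035],[0,0,0]],[0.25,[0,0,0.04],[0,0,0]],[0.25,[0,0,0.03],[0,0,0]],[0.25,[0,0,0.014],[0,0,0]],[0.25,[0,0,0.005],[0,0,0]],[0.25,[0,0,0],[0,0,0]]]'
python3 -m crank '[[1,[0,0,0],[0,0,0]],[1,[0,0,0],[0,0,0]],[1,[0,0,0],[0,0,0]],[1,[0,0,0],[0,0,0]],[1,[0,0,0],[0,0,0]],[1,[0,0,0],[0,0,0]],[1,[0,0,0],[0,0,0]],[1,[0,0,0],[0,0,0]]]'
python3 -m crank '[[1,[0,0,-0.02],[0,0,0]],[1,[0,0,-0.05],[0,0,0]],[1,[0,0,-0.05],[0,0,0]],[1,[-0.0018,0.0216,0],[0,0,0]],[1,[-0.0036,0.0432,0],[0,0,0]],[1,[-0.0036,0.0432,0],[0,0,0]],[1,[-0.0036,0.0432,0],[0,0,0]],[1,[-0.0036,0.0432,0],[0,0,0]]]'
python3 -m crank '[[1,[-0.0036,0.0432,0],[0,0,0]],[1,[-0.0036,0.0432,0],[0,0,0]],[1,[-0.0036,0.0432,0],[0,0,0]],[1,[-0.0018,0.0216,0],[0,0,0]],[1,[0,0,0],[0,0,0]],[1,[0,0,0],[0,0,0]],[1,[0,0,0],[0,0,0]]]'
```

```text
time: 18.95
tool_pos: [0.5434, 0.055, 0.0057]
ee_rot: [-3.142, -0.0, 0.001]
wrist_force: [-0.0, -0.1, -0.2]
width: 0.0704
finger_force: 0.0
time: 19.75
tool_pos: [0.5434, 0.0543, 0.0062]
ee_rot: [3.142, -0.001, 0.0]
wrist_force: [-1.1, 0.1, 5.2]
width: 0.0392
finger_force: 30.0
time: 20.55
tool_pos: [0.5258, -0.1415, 0.1245]
ee_rot: [-3.141, 0.001, 0.001]
wrist_force: [1.0, -0.3, -1.6]
width: 0.0394
finger_force: 30.0
time: 21.25
tool_pos: [0.5141, -0.2899, 0.125]
ee_rot: [-3.141, 0.001, 0.001]
wrist_force: [1.3, 0.6, -1.0]
width: 0.0391
finger_force: 30.0
```

```bash
python3 -m crank '[[1,[0,0,0.035],[0,0,0]],[1,[0,0,0.04],[0,0,0]],[1,[0,0,0.025],[0,0,0]],[1,[0,0,0.009],[0,0,0]],[1,[0,0,0.005],[0,0,0]],[1,[0,0,0],[0,0,0]],[1,[0,0,0],[0,0,0]]]'
python3 -m crank '[[0.35,[0,0,0],[0,0,0]],[0.35,[0,0,0],[0,0,0]],[0.35,[0,0,0],[0,0,0]],[0.35,[0,0,0],[0,0,0]],[0.35,[0,0,0],[0,0,0]],[0.35,[0,0,-0.03],[0,0,0]],[0.35,[0,0,-0.04],[0,0,0]],[0.35,[0,0,-0.05],[0,0,0]]]'
python3 -m crank '[[0.1,[-0.0087,-0.0461,0],[0,0,0]],[0.1,[-0.0087,-0.0461,0],[0,0,0]],[0.1,[-0.0087,-0.0461,0],[0,0,0]],[0.1,[-0.0087,-0.0461,0],[0,0,0]],[0.1,[-0.0087,-0.0461,0],[0,0,0]],[0.1,[-0.0087,-0.0461,0],[0,0,0]],[0.1,[-0.0087,-0.0461,0],[0,0,0]],[0.1,[-0.0087,-0.0461,0],[0,0,0]]]'
python3 -m crank '[[0.1,[-0.0087,-0.0461,0],[0,0,0]],[0.1,[0,0,0],[0,0,0]],[0.1,[0,0,0],[0,0,0]],[0.1,[0,0,0],[0,0,0]]]'
```

```text
time: 21.95
tool_pos: [0.5155, -0.2918, 0.0135]
ee_rot: [3.139, -0.003, 0.001]
wrist_force: [-0.5, 0.3, -0.4]
width: 0.0391
finger_force: 30.0
time: 22.75
tool_pos: [0.5127, -0.2903, 0.1303]
ee_rot: [-3.139, 0.004, 0.0]
wrist_force: [0.4, -0.4, 0.2]
width: 0.0611
finger_force: 0.0
time: 23.55
tool_pos: [0.4438, 0.0792, 0.1317]
ee_rot: [-3.142, -0.001, -0.0]
wrist_force: [0.1, 1.4, -0.4]
width: 0.0846
finger_force: 0.0
time: 23.95
tool_pos: [0.436, 0.1226, 0.1314]
ee_rot: [3.141, -0.0, -0.001]
wrist_force: [0.3, -0.4, 0.2]
width: 0.0844
finger_force: 0.0
```

```bash
python3 -m crank '[[0.1,[0,0,0.035],[0,0,0]],[0.1,[0,0,0.04],[0,0,0]],[0.1,[0,0,0.03],[0,0,0]],[0.1,[0,0,0.015],[0,0,0]],[0.1,[0,0,0.0065],[0,0,0]],[0.1,[0,0,0],[0,0,0]]]'
python3 -m crank '[[1,[0,0,0],[0,0,0]],[1,[0,0,0],[0,0,0]],[1,[0,0,0],[0,0,0]],[1,[0,0,0],[0,0,0]],[1,[0,0,0],[0,0,0]],[1,[0,0,0],[0,0,0]],[1,[0,0,0],[0,0,0]],[1,[0,0,0],[0,0,0]]]'
python3 -m crank '[[1,[0,0,-0.02],[0,0,0]],[1,[0,0,-0.04],[0,0,0]],[1,[0,0,-0.04],[0,0,0]],[1,[0,0.0231,0],[0,0,0]],[1,[0,0.0462,0],[0,0,0]],[1,[0,0.0462,0],[0,0,0]],[1,[0,0.0462,0],[0,0,0]],[1,[0,0.0462,0],[0,0,0]]]'
python3 -m crank '[[1,[0,0.0462,0],[0,0,0]],[1,[0,0.0462,0],[0,0,0]],[1,[0,0.0462,0],[0,0,0]],[1,[0,0.0462,0],[0,0,0]],[1,[0,0.0231,0],[0,0,0]],[1,[0,0,0],[0,0,0]],[1,[0,0,0],[0,0,0]],[1,[0,0,0],[0,0,0]]]'
```

```text
time: 24.55
tool_pos: [0.4356, 0.1222, 0.0042]
ee_rot: [3.141, 0.002, -0.002]
wrist_force: [-1.2, -0.5, 0.5]
width: 0.0846
finger_force: 0.0
time: 25.35
tool_pos: [0.4364, 0.1239, 0.0057]
ee_rot: [-3.141, -0.001, 0.0]
wrist_force: [-1.0, 0.4, 5.9]
width: 0.0542
finger_force: 30.0
time: 26.15
tool_pos: [0.4349, -0.0858, 0.1042]
ee_rot: [-3.142, 0.001, 0.001]
wrist_force: [0.6, 0.2, -0.3]
width: 0.0544
finger_force: 30.0
time: 26.95
tool_pos: [0.4356, -0.2909, 0.1044]
ee_rot: [-3.14, 0.001, 0.001]
wrist_force: [2.4, -0.3, 0.4]
width: 0.0544
finger_force: 30.0
```

```bash
python3 -m crank '[[1,[0,0,0.03],[0,0,0]],[1,[0,0,0.03],[0,0,0]],[1,[0,0,0.02],[0,0,0]],[1,[0,0,0.009],[0,0,0]],[1,[0,0,0.005],[0,0,0]],[1,[0,0,0],[0,0,0]],[1,[0,0,0],[0,0,0]]]'
python3 -m crank '[[0.2,[0,0,0],[0,0,0]],[0.2,[0,0,0],[0,0,0]],[0.2,[0,0,0],[0,0,0]],[0.2,[0,0,0],[0,0,0]],[0.2,[0,0,0],[0,0,0]],[0.2,[0,0,-0.03],[0,0,0]],[0.2,[0,0,-0.04],[0,0,0]],[0.2,[0,0,-0.05],[0,0,0]]]'
python3 -m crank '[[0.2,[-0.03,0.028,-0.02],[0,0,0]],[0.2,[-0.03,0.028,-0.02],[0,0,0]],[0.2,[-0.03,0.028,-0.02],[0,0,0]],[0.2,[-0.03,0.028,-0.02],[0,0,0]],[0.2,[-0.03,0.028,0],[0,0,0]],[0.2,[-0.03,0.028,0],[0,0,0]],[0.2,[-0.03,0.028,0],[0,0,0]],[0.2,[0,0,0],[0,0,0]]]'
python3 - <<'E'
from h import *
import pickle
ss=[snap('scene'),snap('side')]
save(ss[0],'f1.png');save(ss[1],'f2.png')
L=np.array([.5175,.3095]);a=np.radians(-15.5);RR=np.array([[np.cos(a),np.sin(a)],[-np.sin(a),np.cos(a)]])
T=dict(potB=(.439,.331,.051),beaker=(.517,.309,.063),stamp=(.596,.288,.059),potA=(.514,-.292,.050),tape=(.436,-.292,.028),jar=(.533,-.063,.028),tin=(.432,-.011,.022),dish=(.645,-.114,.016))
for n,(x,y,h) in T.items():
    for q in ss:
        P=cloud(q).reshape(-1,3);P=P[np.isfinite(P).all(1)]
        k=P[(np.hypot(P[:,0]-x,P[:,1]-y)<.042)&(abs(P[:,2]-h)<.006)]
        if len(k)<5: print(n,'none');continue
        (u,v),r=cv2.minEnclosingCircle(k[:,:2].astype(np.float32)*1000)
        print(n,f"({u:.0f},{v:.0f}) r{r:.0f} z{np.median(k[:,2])*1000:.1f} n{len(k)}",'tray',np.round(RR@(np.array([u,v])/1000-L)*1000), 'round',round(np.hypot(u-474,v+292)))
E
```

```text
time: 27.65
tool_pos: [0.4367, -0.2926, 0.0123]
ee_rot: [3.14, -0.002, 0.001]
wrist_force: [-0.2, 0.1, -0.4]
width: 0.0543
finger_force: 30.0
time: 28.45
tool_pos: [0.4345, -0.2911, 0.13]
ee_rot: [-3.138, 0.004, 0.0]
wrist_force: [0.8, -0.7, 0.9]
width: 0.0752
finger_force: 0.0
time: 29.25
tool_pos: [0.2221, -0.4909, 0.2104]
ee_rot: [3.141, 0.002, -0.006]
wrist_force: [0.2, 0.5, -0.6]
width: 0.0754
finger_force: 0.0
potB (441,332) r22 z50.8 n255 tray [-80.   1.] round 624
potB (439,331) r21 z51.1 n153 tray [-81.  -0.] round 624
beaker (518,308) r30 z61.5 n223 tray [ 1. -2.] round 601
beaker (515,309) r29 z61.5 n147 tray [-2. -1.] round 603
stamp (598,287) r12 z58.7 n110 tray [83. -0.] round 592
stamp (595,287) r12 z58.6 n58 tray [80. -1.] round 591
potA (516,-292) r20 z50.2 n620 tray [ 159. -581.] round 42
potA (514,-292) r20 z51.3 n634 tray [ 158. -581.] round 40
tape (437,-294) r29 z27.8 n610 tray [  84. -603.] round 37
tape (435,-293) r28 z29.0 n754 tray [  82. -603.] round 39
jar (534,-64) r30 z27.8 n1007 tray [ 115. -355.] round 236
jar (531,-63) r31 z28.8 n680 tray [ 113. -355.] round 236
tin (432,-11) r33 z21.8 n600 tray [   4. -332.] round 284
tin (430,-10) r34 z22.7 n495 tray [   1. -331.] round 285
dish (645,-115) r31 z14.0 n870 tray [ 236. -375.] round 246
dish (643,-114) r31 z14.3 n514 tray [ 234. -374.] round 246
```

View pics/f1.png

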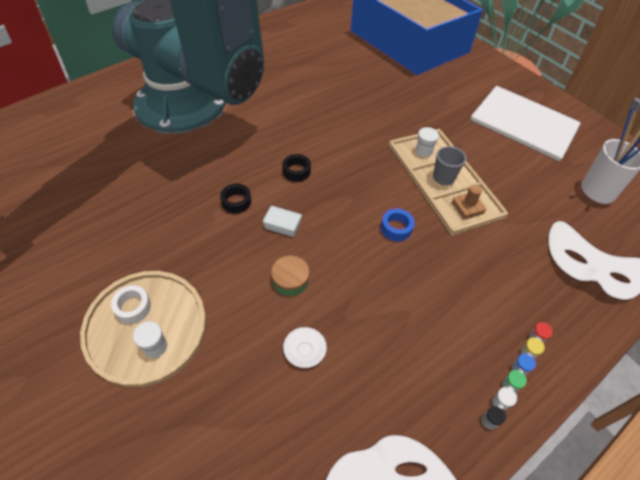

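View pics/f2.png

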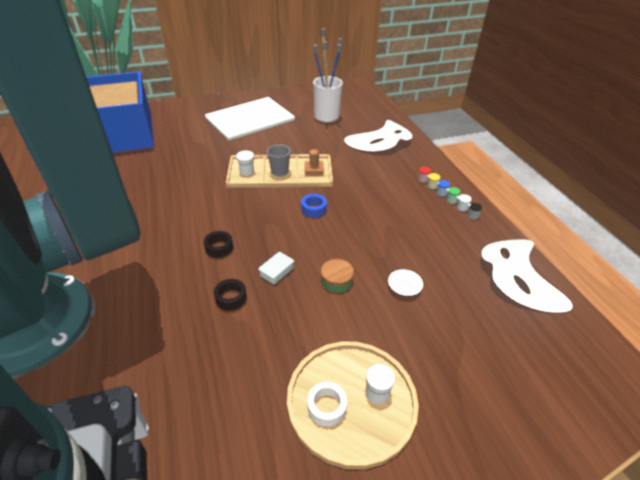

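Both views show the pot (427,142), beaker (449,166) and stamp (470,202) in the long tray, and the tape (130,304) and pot (150,340) in the round tray. Everything is upright at the expected heights, and the jar, tin and dish haven't moved.

```bash
python3 -c "
from bench import robot
print(robot.close_job())"
```

```text
the job is handed in; nothing more can be done
None
```

Both kits are made up and the job is handed in (about 29 s of the 128 s used): the last pictures show all five items upright within tolerance and the jar, tin and dish where they were, but no verdict came back.

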